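# Turn the rocking panel over against the sloping fence

### The job

One of the two wooden panels is cupped and rocks when you press on its near or far rim; the other stands steady. Push the rocking one up the sloping fence until it leans there, then bring its top edge over towards you and lower it, without letting it slap down, so that it lies turned over on the bench in front of the fence. Leave the steady panel where it is.

Things in the scene. Friction and masses are not known exactly. Their poses are not given: they have to be found in the camera images.
- panel_1: panel glued from nine strips, before the fence, 112 mm (its x, about away from the robot) x 100 (y) x 10 thick, 60 to 130 g. One of the two panels (not told which) is flat, the other cupped: an arc seen along y, belly down, near and far rims (x = -56, +56 mm) 6 mm clear of the bench. Origin: centre of its face that is underneath at the start; z up at the start, down once turned over
- panel_2: the other panel, same size and frame as panel_1, beside it. Pressed at the near or far rim with 1 N or more, the flat panel stays, the cupped one rocks 0.1 to 0.2 rad about y; turned over, the cupped one stands steady on its near and far rims, origin 16 mm up
- fence_top (a point): middle of the fence's top edge, 57 mm up. A panel leaning there stands with its lower edge between toe strip and foot line, where the step keeps it from sliding out; its upper edge is 75 to 100 mm up, clear above the fence, and can be hooked from behind. When pushing a panel over the toe strip, rise by its 3 mm along the ramp, or the panel may bind
- fence: fixed plywood fence: face 400 mm wide (y), sloping up and away at 45 deg from its foot line on the bench to an edge 57 mm up, 57 mm behind; low parts to 93 mm behind. Before it a fixed toe strip: a ramp from the bench at x = -42 mm up to 3 mm at x = -12, then a step back down to the bench. Origin: middle of the foot line; x away from the robot

How it is judged:
By the outcome, as a careful person would: the job done as asked, in the order asked, and still so for the second after the job is handed in, with the robot touching nothing.
It also fails if it takes over 72 s, if anything falls off the work surface, if the arm or the gripper's body presses on something with over 40 N, if the wrist force passes 120 N, or if a joint passes its speed limit or range.

### The arm

A 6-joint arm with a two-finger parallel gripper is mounted at the origin on a cart in front of the work surface, level with it; the furniture and walls round the work are solid. World frame = base frame: x ahead of the robot, y to its left, z up, the work surface at z = 0. Lengths are in m, angles in rad, forces in N, time in s.
With the tool pointing down it reaches from about 0.35 to 0.725 m from the base axis. Payload 6 kg.
Tool frame: the origin (TCP) lies on the centre line of the jaws, within the pads' length; the fingertips stand 8 mm ahead of it and the grasp point (between the pads) lies 11 mm behind it; z points along the fingers, y is the line along which they close (so a half turn about z gives the same grasp; the last joint's range is limited). The gripper opens to 85 mm and grips with 20 to 120 N. Pads are 22 mm wide; open, the fingers measure 114 mm over their backs; the gripper's body (76 mm by 85 mm) begins 54 mm behind the grasp point. The pads swing forward as they close: fully open they stand 13 mm farther back than shut.
Start: joints at [-0.815, 0.04, 0.085, 0, -1.615, -0.334], TCP at [0.246, -0.547, 0.239] pointing down, gripper open.
Joint ranges: [-2.56, 2.56], [-1.29, 2.01], [-1.08, 1.49], [-3.29, 1.98], [-2.81, -0.18], [-2.99, 2.99]. Speed limits (rad/s): [2.57, 2.57, 3.01, 3.14, 3.14, 3.14].

### API

Orientations are given as a unit quaternion [x, y, z, w].
In Python, from cell import env gives the robot as it stands. The module is installed in compiled form; this text tells all that it offers.
- The arm moves only by the shell command python3 -m inch 'ROWS'. ROWS is JSON, a list of rows, each an object of numbers: "dx", "dy", "dz": the shift along the tool's x, y, z scaled (see below); "spin": the turn about the tool's z scaled (see below); "jaw": the gripper command: -1 is fully open, 1 is shut, values between are in proportion. In form: [{"dx": .., "dy": .., "dz": .., "spin": .., "jaw": ..}, ...]. A call has exactly 10 rows; each row is the pose to reach, as a shift and turn from the pose commanded when the call began, along the tool's axes at that moment, turning the shorter way round; what a row does not reach only later rows make up. The controller multiplies each number of a shift by 0.1 m and each number of a turn by 360 degrees. A row lasts 1/10 s, in which the tool goes at most 50 mm and 8.59 degrees, less where a joint would pass 70% of its speed; a pose out of reach is approached as far as the arm can. A call with a number of a shift or a turn outside -1 to 1 is refused whole. A call with a gripper value outside its range is refused whole. The fingers move at their own pace and stop on an object; the grip force is fixed at half the most. Time passes only in rows, so rows that repeat a pose let the fingers close, or fill a call up. It gives the time, the measured TCP pose, the force, the opening and the grip force at its end, in the units of the state.
- env.sense(): the state, without advancing time (a new reading comes with each control period).
- env.grab_frame(name): name is "scene" or "side" or "wrist"; returns (picture, depth): 480x640x3 uint8, blue, green, red; 480x640 float32, m along the optical axis (not along the pixel's ray), 0 where there is no reading.
- env.calibration(name): a dict with "fov_y" (degrees; the focal length in pixels is half the picture's height over the tangent of half this angle, whatever the lens; pixels are square), "cx", "cy" (the principal point, pixels), "extrinsics" (4x4, takes a point from camera to world coordinates). Camera axes: x right, y down, z forward; pixel columns grow to the right and rows downward; lengths in m; the calibration is good to about 2 mm. A picture is of the moment at which its call begins: read the wrist's pose just before it. calibration takes no time and is no camera call; for the wrist camera it gives the pose at the moment of the call.
- env.hand_in(): hands the job in; it is judged then, once.
Trained networks look in the newest picture that a camera, given by its name, has taken for a name from the list of things; names that differ only in an ending like _2 or _b are one class to them, and where a whole thing is asked for, a point or a joint stands for the part that bears it (a point fixed in the world has none). Each returns a list of dicts, best first, with "score" (0 to 1); they miss things now and then, are a little off and sometimes report something else, mostly with a low value. They report only what shows in the picture. A call takes as long as a camera call.
- env.boxes_of(target, camera): "location" ([column, row] in pixels, amid what is visible of it).
- env.landmark_of(target, camera): "location" ([column, row] in pixels: a listed point, or the origin of a listed thing).
The state is a dict: "time_s": time; "qpos": joint angles; "dq": joint speeds; "joint_efforts": joint torques, N m; "ee_pos": TCP position; "ee_rot": TCP orientation; "force": force on the tool from outside, world axes, zero at the start; "moment": the same for the moment, N m; "grip_width": finger opening in m; "gripper_force": force on a finger pad.
Only numpy, scipy, OpenCV 4.12 (cv2) and the standard library are available. Lean on these libraries where they do the work, as an engineer would, in place of code of your own. Each camera call takes 0.05 s, during which the arm holds its last target. There are 200 camera calls.

## Working session

There is one attempt and no reset: what is moved stays moved. The work goes in short steps, Python scripts to look and compute and a shell command to move; the robot and the scene stay as the last step left them, time stands still between calls to the robot, and variables do not carry over. Pictures are saved under pics/ and viewed, at most 10 in all, crops included, and the job is handed in when it is done.

```bash
mkdir -p pics; ls
cat > h.py <<'E'
import numpy as np,cv2
from cell import env
def world(name,px,dep,cal=None):
    c=cal or env.calibration(name);f=240/np.tan(np.radians(c["fov_y"])/2)
    u,v=int(round(px[0])),int(round(px[1]))
    p=dep[max(v-2,0):v+3,max(u-2,0):u+3];p=p[p>0]
    d=np.median(p) if p.size else 0
    q=np.array([(px[0]-c["cx"])*d/f,(px[1]-c["cy"])*d/f,d,1])
    return (np.array(c["extrinsics"])@q)[:3]
E
python3 - <<'E'
from h import *
np.set_printoptions(precision=3,suppress=True)
s=env.sense();print(s["time_s"],s["ee_pos"],s["ee_rot"],s["force"])
ims=[]
for n in ("scene","side"):
    im,d=env.grab_frame(n);ims.append(im);np.save(n,d)
    for t in ("panel_1","fence_top","fence"):
        for r in env.landmark_of(t,n)[:3]: print(n,t,r["score"],r["location"],world(n,r["location"],d))
    c=env.calibration(n);print(n,c["fov_y"],np.array(c["extrinsics"])[:3].round(3).tolist())
    cv2.imwrite(f"pics/{n}0.png",im)
E
```

```text
pics
0.0 [ 0.246 -0.547  0.238] [-0.209  0.978  0.001 -0.   ] [0.809 0.22  0.163]
scene panel_1 0.83 [267.2, 365.2] [0.52  0.169 0.011]
scene panel_1 0.58 [400.0, 311.3] [ 0.494 -0.047  0.011]
scene fence_top 0.83 [269.1, 239.1] [0.761 0.026 0.   ]
scene fence_top 0.22 [268.6, 365.1] [0.519 0.168 0.011]
scene fence 0.82 [288.9, 289.6] [0.635 0.063 0.002]
scene 46.74322002169848 [[-0.57, -0.536, 0.623, 0.094], [-0.821, 0.358, -0.444, 0.379], [0.015, -0.765, -0.644, 0.63]]
side panel_1 0.57 [371.2, 365.1] [0.522 0.168 0.01 ]
side panel_1 0.56 [376.9, 264.1] [ 0.508 -0.037  0.01 ]
side fence_top 0.67 [255.4, 278.6] [0.695 0.053 0.056]
side fence 0.9 [294.0, 309.8] [0.638 0.064 0.001]
side 47.7650990056118 [[-0.999, -0.032, 0.036, 0.571], [-0.048, 0.648, -0.76, 0.626], [0.001, -0.761, -0.649, 0.63]]
```

View pics/scene0.png

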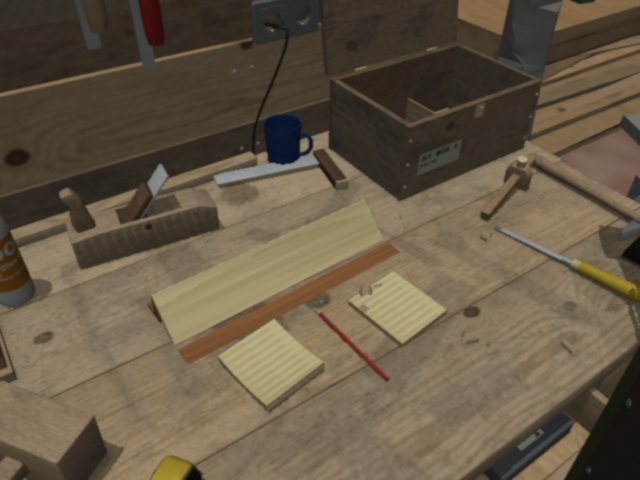

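View pics/side0.png

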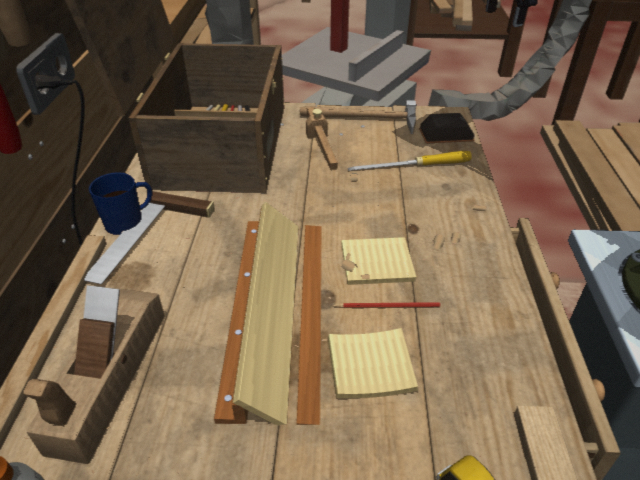

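The scene view shows the panels at about (270,365) and (400,310), with the fence behind them. In the side view the panel at (371,365) appears to have a curved edge. I'll measure curvature and poses from the depth.

Run:
```python
from h import *
np.set_printoptions(precision=4,suppress=True)
def cloud(n):
    d=np.load(n+".npy");c=env.calibration(n);f=240/np.tan(np.radians(c["fov_y"])/2)
    v,u=np.mgrid[:480,:640];P=np.stack([(u-c["cx"])*d/f,(v-c["cy"])*d/f,d,np.ones_like(d)],-1)
    P=(P@np.array(c["extrinsics"]).T)[...,:3];return P[d>0]
for n in("side","scene"):
    P=cloud(n);print(n)
    b=P[(abs(P[:,0]-.5)<.15)&(abs(P[:,1]-.06)<.2)&(abs(P[:,2])<.004)];print("bench z",np.median(b[:,2]))
    for c in((.52,.168),(.505,-.04)):
        q=P[(np.hypot(P[:,0]-c[0],P[:,1]-c[1])<.09)&(P[:,2]>.006)&(P[:,2]<.03)]
        r=cv2.minAreaRect(q[:,:2].astype(np.float32)*1000);print("rect",r,len(q))
        x=q[:,:2]-np.array(r[0])/1000
        for a in (0,):
            ang=np.radians(r[2]); ang=(ang+np.pi/4)%(np.pi/2)-np.pi/4
            X=x@[np.cos(ang),np.sin(ang)];Y=x@[-np.sin(ang),np.cos(ang)]
            print("yaw",np.degrees(ang),"z along x",[round(float(np.median(q[(abs(X-t)<.006)&(abs(Y)<.04),2])),4) for t in np.arange(-.05,.06,.0125)])
    q=P[(P[:,0]>.6)&(P[:,0]<.75)&(P[:,1]>-.12)&(P[:,1]<.24)&(P[:,2]>.012)&(P[:,2]<.05)]
    A=np.c_[q,np.ones(len(q))]
    # ransac plane
    rng=np.random.default_rng(0);best=0
    for _ in range(400):
        s=q[rng.choice(len(q),3,0)];m=np.cross(s[1]-s[0],s[2]-s[0]);m/=np.linalg.norm(m)+1e-12
        i=abs((q-s[0])@m)<.002
        if i.sum()>best:best=i.sum();I=i
    g=q[I];c=g.mean(0);m=np.linalg.svd(g-c,full_matrices=False)[2][2];m*=np.sign(m[2])
    h=m[:2]/np.linalg.norm(m[:2]);print("fence n",m,"yaw",np.degrees(np.arctan2(-h[1],-h[0])),"c",c,best,len(q))
    e=-h;t=np.array([-e[1],e[0]]);d0=(c[:2]@e)-c[2]*m[2]/np.linalg.norm(m[:2])
    T=g[:,:2]@t;mid=(np.percentile(T,.5)+np.percentile(T,99.5))/2;print("width",np.ptp(T),"foot mid",e*d0+t*mid)
```

```text
side
bench z 0.00042901491809288483
rect ((522.6290283203125, 161.69094848632812), (110.01513671875, 104.01012420654297), 9.03879165649414) 4936
yaw 9.038791656494139 z along x [0.0154, 0.0132, 0.0116, 0.0106, 0.0103, 0.0107, 0.0118, 0.0134, 0.0152]
rect ((506.9514465332031, -26.76087188720703), (119.46200561523438, 153.6270294189453), 6.515611171722412) 2836
yaw 6.5156111717224094 z along x [0.0102, 0.0101, 0.0103, 0.0101, 0.0102, 0.0103, 0.0104, 0.0102, 0.0119]
fence n [-0.7036 -0.0301  0.7099] yaw 2.4465366652124576 c [0.6686 0.0903 0.0312] 5080 6747
width 0.36068458510908136 foot mid [0.6384 0.0599]
scene
bench z 0.0008789297037934962
rect ((520.6868896484375, 180.80459594726562), (111.83031463623047, 139.1261444091797), 8.747739791870117) 5091
yaw 8.747739791870115 z along x [0.0152, 0.0139, 0.0123, 0.0112, 0.0109, 0.0112, 0.0123, 0.0139, 0.0159]
rect ((506.7855224609375, -26.343711853027344), (118.6225357055664, 152.75326538085938), 7.321510314941406) 3794
yaw 7.321510314941406 z along x [0.0109, 0.0108, 0.0106, 0.0108, 0.0107, 0.0108, 0.011, 0.0112, 0.0116]
fence n [-0.698  -0.0299  0.7155] yaw 2.4566324356248224 c [0.6697 0.0781 0.0307] 5938 7117
width 0.3615099177535643 foot mid [0.6391 0.0592]
```

```bash
cat > plan.py <<'E'
# usage: plan.py x y z yaw : prints remaining shift/turn in tool axes & units; yaw = world angle (deg) of tool y
import sys;from h import *
from scipy.spatial.transform import Rotation as R
s=env.sense();M=R.from_quat(s["ee_rot"]).as_matrix();p=np.array(s["ee_pos"])
E=np.array([np.cos(np.radians(2.45)),np.sin(np.radians(2.45))]);F=np.array([.639,.0595])
d=p[:2]-F;print("t",round(s["time_s"],2),"pos",p.round(4),"fenceXY",[round(float(d@E),4),round(float(d@[-E[1],E[0]]),4)],"yawY",round(float(np.degrees(np.arctan2(M[1,1],M[0,1]))),1),"F",np.round(s["force"],1),"w",round(s["grip_width"],4),"q6",round(s["qpos"][5],2))
if len(sys.argv)>3:
    a=[float(v) for v in sys.argv[1:]];xy=F+a[0]*E+a[1]*np.array([-E[1],E[0]])   # fence frame input
    D=M.T@(np.array([xy[0],xy[1],a[2]])-p)
    print("d units",(D/.1).round(3))
    if len(a)>3: print("spin",-((a[3]-np.degrees(np.arctan2(M[1,1],M[0,1]))+180)%360-180)/360)
E
for i in 1 2 3 4 5 6; do :; done
M='python3 -m inch'
python3 -m inch '[{"dx":-0.08,"dy":0.1,"jaw":-0.2},{"dx":-0.16,"dy":0.2,"jaw":-0.2},{"dx":-0.24,"dy":0.3,"jaw":-0.2},{"dx":-0.31,"dy":0.39,"jaw":-0.2},{"dx":-0.39,"dy":0.48,"jaw":-0.2},{"dx":-0.47,"dy":0.58,"jaw":-0.2},{"dx":-0.54,"dy":0.67,"jaw":-0.2},{"dx":-0.62,"dy":0.77,"jaw":-0.2},{"dx":-0.69,"dy":0.86,"jaw":-0.2},{"dx":-0.77,"dy":0.96,"jaw":-0.2}]'
python3 -m inch '[{"dx":-0.08,"dy":0.1,"jaw":-0.2},{"dx":-0.16,"dy":0.2,"jaw":-0.2},{"dx":-0.24,"dy":0.3,"jaw":-0.2},{"dx":-0.31,"dy":0.39,"jaw":-0.2},{"dx":-0.39,"dy":0.48,"jaw":-0.2},{"dx":-0.47,"dy":0.58,"jaw":-0.2},{"dx":-0.54,"dy":0.67,"jaw":-0.2},{"dx":-0.62,"dy":0.77,"jaw":-0.2},{"dx":-0.69,"dy":0.86,"jaw":-0.2},{"dx":-0.77,"dy":0.96,"jaw":-0.2}]'
python3 plan.py -.21 .112 .1 92.45
```

```text
t 0.4 pos [ 0.2456 -0.5474  0.2391] fenceXY [-0.4189, -0.5895] yawY 114.2 F [-0.   0.4  0.8] w 0.0856 q6 -0.33
d units [-4.537  5.743  1.393]
spin 0.06032758921571949$[0]: bad value
$[0]: bad value
```

```bash
python3 -m inch '[{"dx":-0.08,"dy":0.1,"dz":0,"spin":0,"jaw":-0.2},{"dx":-0.16,"dy":0.2,"dz":0,"spin":0,"jaw":-0.2},{"dx":-0.24,"dy":0.3,"dz":0,"spin":0,"jaw":-0.2},{"dx":-0.31,"dy":0.39,"dz":0,"spin":0,"jaw":-0.2},{"dx":-0.39,"dy":0.48,"dz":0,"spin":0,"jaw":-0.2},{"dx":-0.47,"dy":0.58,"dz":0,"spin":0,"jaw":-0.2},{"dx":-0.54,"dy":0.67,"dz":0,"spin":0,"jaw":-0.2},{"dx":-0.62,"dy":0.77,"dz":0,"spin":0,"jaw":-0.2},{"dx":-0.69,"dy":0.86,"dz":0,"spin":0,"jaw":-0.2},{"dx":-0.77,"dy":0.96,"dz":0,"spin":0,"jaw":-0.2}]'
python3 plan.py -.21 .112 .1 92.45
```

```text
time_s: 1.4
ee_pos: [0.2768, -0.4274, 0.2393]
ee_rot: [-0.209, 0.978, 0.0, -0.0]
force: [-0.1, 0.1, 0.2]
grip_width: 0.0514
gripper_force: 0.0
t 1.4 pos [ 0.2768 -0.4274  0.2393] fenceXY [-0.3827, -0.4709] yawY 114.2 F [-0.1  0.1  0.2] w 0.0514 q6 -0.55
d units [-3.761  4.777  1.393]
spin 0.06030284042215328
```

Works. Four more the same way, then settle.

```bash
python3 -m inch '[{"dx":-0.08,"dy":0.1,"dz":0,"spin":0,"jaw":-0.2},{"dx":-0.16,"dy":0.2,"dz":0,"spin":0,"jaw":-0.2},{"dx":-0.24,"dy":0.3,"dz":0,"spin":0,"jaw":-0.2},{"dx":-0.31,"dy":0.39,"dz":0,"spin":0,"jaw":-0.2},{"dx":-0.39,"dy":0.48,"dz":0,"spin":0,"jaw":-0.2},{"dx":-0.47,"dy":0.58,"dz":0,"spin":0,"jaw":-0.2},{"dx":-0.54,"dy":0.67,"dz":0,"spin":0,"jaw":-0.2},{"dx":-0.62,"dy":0.77,"dz":0,"spin":0,"jaw":-0.2},{"dx":-0.69,"dy":0.86,"dz":0,"spin":0,"jaw":-0.2},{"dx":-0.77,"dy":0.96,"dz":0,"spin":0,"jaw":-0.2}]' | head -2
python3 -m inch '[{"dx":-0.08,"dy":0.1,"dz":0,"spin":0,"jaw":-0.2},{"dx":-0.16,"dy":0.2,"dz":0,"spin":0,"jaw":-0.2},{"dx":-0.24,"dy":0.3,"dz":0,"spin":0,"jaw":-0.2},{"dx":-0.31,"dy":0.39,"dz":0,"spin":0,"jaw":-0.2},{"dx":-0.39,"dy":0.48,"dz":0,"spin":0,"jaw":-0.2},{"dx":-0.47,"dy":0.58,"dz":0,"spin":0,"jaw":-0.2},{"dx":-0.54,"dy":0.67,"dz":0,"spin":0,"jaw":-0.2},{"dx":-0.62,"dy":0.77,"dz":0,"spin":0,"jaw":-0.2},{"dx":-0.69,"dy":0.86,"dz":0,"spin":0,"jaw":-0.2},{"dx":-0.77,"dy":0.96,"dz":0,"spin":0,"jaw":-0.2}]'|head -2
python3 -m inch '[{"dx":-0.08,"dy":0.1,"dz":0.03,"spin":0,"jaw":-0.2},{"dx":-0.16,"dy":0.2,"dz":0.06,"spin":0,"jaw":-0.2},{"dx":-0.24,"dy":0.3,"dz":0.1,"spin":0,"jaw":-0.2},{"dx":-0.31,"dy":0.39,"dz":0.15,"spin":0,"jaw":-0.2},{"dx":-0.39,"dy":0.48,"dz":0.2,"spin":0,"jaw":-0.2},{"dx":-0.47,"dy":0.58,"dz":0.25,"spin":0,"jaw":-0.2},{"dx":-0.54,"dy":0.67,"dz":0.3,"spin":0,"jaw":-0.2},{"dx":-0.62,"dy":0.77,"dz":0.35,"spin":0,"jaw":-0.2},{"dx":-0.69,"dy":0.86,"dz":0.4,"spin":0,"jaw":-0.2},{"dx":-0.77,"dy":0.96,"dz":0.45,"spin":0,"jaw":-0.2}]'|head -2
python3 -m inch '[{"dx":-0.08,"dy":0.1,"dz":0.1,"spin":0.006,"jaw":-0.2},{"dx":-0.16,"dy":0.2,"dz":0.2,"spin":0.012,"jaw":-0.2},{"dx":-0.24,"dy":0.3,"dz":0.3,"spin":0.018,"jaw":-0.2},{"dx":-0.31,"dy":0.39,"dz":0.4,"spin":0.024,"jaw":-0.2},{"dx":-0.39,"dy":0.48,"dz":0.5,"spin":0.03,"jaw":-0.2},{"dx":-0.47,"dy":0.58,"dz":0.6,"spin":0.036,"jaw":-0.2},{"dx":-0.54,"dy":0.67,"dz":0.7,"spin":0.042,"jaw":-0.2},{"dx":-0.62,"dy":0.77,"dz":0.8,"spin":0.048,"jaw":-0.2},{"dx":-0.69,"dy":0.86,"dz":0.9,"spin":0.054,"jaw":-0.2},{"dx":-0.77,"dy":0.96,"dz":0.94,"spin":0.06,"jaw":-0.2}]'|head -2
python3 plan.py -.21 .112 .03 92.45
```

```text
time_s: 2.4
ee_pos: [0.3077, -0.3083, 0.2393]
time_s: 3.4
ee_pos: [0.3385, -0.1893, 0.2393]
time_s: 4.4
ee_pos: [0.3694, -0.0701, 0.1941]
time_s: 5.4
ee_pos: [0.3998, 0.0488, 0.0992]
t 5.4 pos [0.3998 0.0488 0.0992] fenceXY [-0.2395, -0.0005] yawY 92.5 F [ 0.8 -0.4  0.1] w 0.0509 q6 -2.16
d units [-0.296  1.125  0.691]
spin 7.942857098994536e-05
```

```bash
python3 -m inch '[{"dx":-0.03,"dy":0.1,"dz":0,"spin":0,"jaw":-0.2},{"dx":-0.06,"dy":0.2,"dz":0,"spin":0,"jaw":-0.2},{"dx":-0.09,"dy":0.3,"dz":0.05,"spin":0,"jaw":-0.2},{"dx":-0.12,"dy":0.4,"dz":0.1,"spin":0,"jaw":-0.2},{"dx":-0.15,"dy":0.5,"dz":0.2,"spin":0,"jaw":-0.2},{"dx":-0.18,"dy":0.6,"dz":0.3,"spin":0,"jaw":-0.2},{"dx":-0.21,"dy":0.7,"dz":0.4,"spin":0,"jaw":-0.2},{"dx":-0.24,"dy":0.8,"dz":0.5,"spin":0,"jaw":-0.2},{"dx":-0.27,"dy":0.9,"dz":0.6,"spin":0,"jaw":-0.2},{"dx":-0.3,"dy":1,"dz":0.69,"spin":0,"jaw":-0.2}]' | head -2
python3 -m inch '[{"dx":0,"dy":0.06,"dz":0.06,"spin":0,"jaw":-0.2},{"dx":0,"dy":0.12,"dz":0.1,"spin":0,"jaw":-0.2},{"dx":0,"dy":0.12,"dz":0.14,"spin":0,"jaw":-0.2},{"dx":0,"dy":0.12,"dz":0.16,"spin":0,"jaw":-0.2},{"dx":0,"dy":0.12,"dz":0.18,"spin":0,"jaw":-0.2},{"dx":0,"dy":0.12,"dz":0.19,"spin":0,"jaw":-0.2},{"dx":0,"dy":0.12,"dz":0.2,"spin":0,"jaw":-0.2},{"dx":0,"dy":0.12,"dz":0.2,"spin":0,"jaw":-0.2},{"dx":0,"dy":0.12,"dz":0.2,"spin":0,"jaw":-0.2},{"dx":0,"dy":0.12,"dz":0.2,"spin":0,"jaw":-0.2}]'
python3 plan.py
python3 - <<'E'
from h import *
im,d=env.grab_frame("side");np.save("side1",d)
cv2.imwrite("pics/side1.png",cv2.resize(im[220:460,240:560],(800,600)))
E
```

```text
time_s: 6.4
ee_pos: [0.4259, 0.1501, 0.0302]
time_s: 7.4
ee_pos: [0.4254, 0.1614, 0.0114]
ee_rot: [-0.022, 1.0, 0.0, 0.0]
force: [0.8, -0.2, 0.1]
grip_width: 0.0511
gripper_force: 0.0
t 7.4 pos [0.4254 0.1614 0.0114] fenceXY [-0.2091, 0.111] yawY 92.6 F [ 0.8 -0.2  0.1] w 0.0511 q6 -2.34
```

View pics/side1.png

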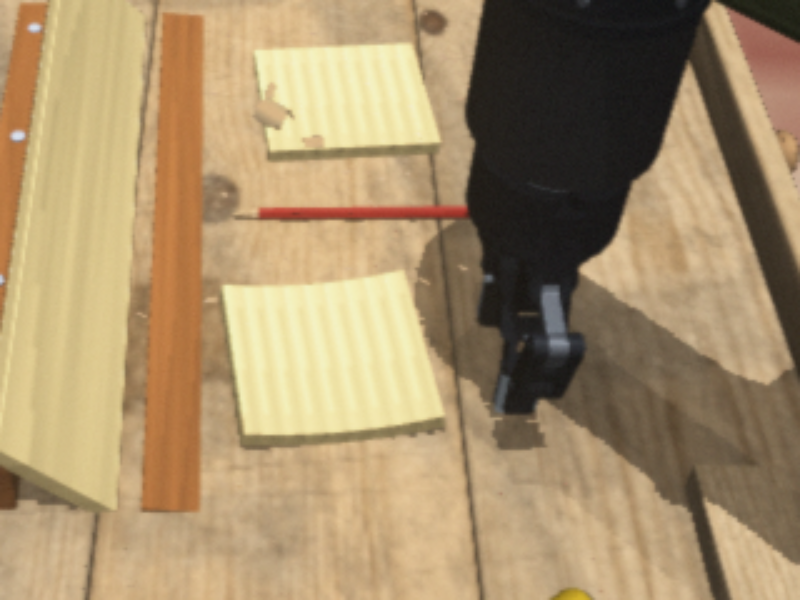

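The flat panel is at about (345,100) in the crop and the cupped one at (330,360). The fingers stand just in front of the cupped panel, with the tip at (515,412). I'll get the tip height from the depth.

Run:
```python
from h import *
d=np.load("side1.npy");c=env.calibration("side")
for r in range(520-136-10,390,1):
    out=[]
    for u in (440,444,448):
        q=world("side",(u,r),np.where(np.ones_like(d,bool),d,0)) ; out.append(q.round(3).tolist())
    print(r,out)
```

```text
374 [[0.433, 0.192, 0.029], [0.435, 0.213, 0.059], [0.432, 0.221, 0.07]]
375 [[0.433, 0.192, 0.028], [0.435, 0.214, 0.058], [0.432, 0.22, 0.067]]
376 [[0.433, 0.192, 0.026], [0.435, 0.214, 0.056], [0.431, 0.219, 0.064]]
377 [[0.432, 0.193, 0.024], [0.434, 0.213, 0.052], [0.431, 0.219, 0.061]]
378 [[0.432, 0.193, 0.023], [0.429, 0.199, 0.031], [0.431, 0.219, 0.06]]
379 [[0.432, 0.194, 0.021], [0.429, 0.199, 0.029], [0.43, 0.217, 0.055]]
380 [[0.432, 0.194, 0.019], [0.428, 0.199, 0.027], [0.423, 0.2, 0.028]]
381 [[0.431, 0.194, 0.017], [0.428, 0.2, 0.025], [0.423, 0.2, 0.026]]
382 [[0.431, 0.193, 0.014], [0.428, 0.199, 0.023], [0.422, 0.199, 0.022]]
383 [[0.431, 0.194, 0.012], [0.427, 0.199, 0.02], [0.422, 0.199, 0.02]]
384 [[0.431, 0.194, 0.01], [0.427, 0.199, 0.018], [0.422, 0.199, 0.018]]
385 [[0.429, 0.19, 0.003], [0.427, 0.199, 0.015], [0.421, 0.199, 0.015]]
386 [[0.429, 0.191, 0.001], [0.424, 0.191, 0.002], [0.418, 0.192, 0.003]]
387 [[0.429, 0.192, 0.001], [0.424, 0.192, 0.001], [0.418, 0.192, 0.001]]
388 [[0.429, 0.194, 0.001], [0.424, 0.193, -0.0], [0.418, 0.193, 0.0]]
389 [[0.429, 0.196, 0.001], [0.424, 0.195, 0.0], [0.418, 0.195, 0.0]]
```

```bash
python3 -m inch '[{"dx":0,"dy":0,"dz":0.04,"spin":0,"jaw":-0.2},{"dx":-0.05,"dy":0,"dz":0.07,"spin":0,"jaw":-0.2},{"dx":-0.15,"dy":0,"dz":0.07,"spin":0,"jaw":-0.2},{"dx":-0.23,"dy":0,"dz":0.07,"spin":0,"jaw":-0.2},{"dx":-0.3,"dy":0,"dz":0.07,"spin":0,"jaw":-0.2},{"dx":-0.38,"dy":0,"dz":0.07,"spin":0,"jaw":-0.2},{"dx":-0.46,"dy":0,"dz":0.07,"spin":0,"jaw":-0.2},{"dx":-0.54,"dy":0,"dz":0.07,"spin":0,"jaw":-0.2},{"dx":-0.62,"dy":0,"dz":0.07,"spin":0,"jaw":-0.2},{"dx":-0.7,"dy":0,"dz":0.07,"spin":0,"jaw":-0.2}]'
python3 plan.py -.053 .1114 .0045 92.45
python3 - <<'E'
from h import *
im,d=env.grab_frame("side");np.save("side2",d)
cv2.imwrite("pics/side2.png",cv2.resize(im[220:460,240:560],(800,600)))
E
```

```text
time_s: 8.45
ee_pos: [0.4953, 0.1645, 0.0048]
ee_rot: [-0.023, 1.0, -0.0, -0.001]
force: [-8.3, -0.5, 10.2]
grip_width: 0.0509
gripper_force: 5.1
t 8.45 pos [0.4953 0.1645 0.0048] fenceXY [-0.1391, 0.1111] yawY 92.6 F [-8.3 -0.5 10.2] w 0.0509 q6 -2.23
d units [-0.861  0.001  0.002]
spin 0.00038785843410996297
```

View pics/side2.png

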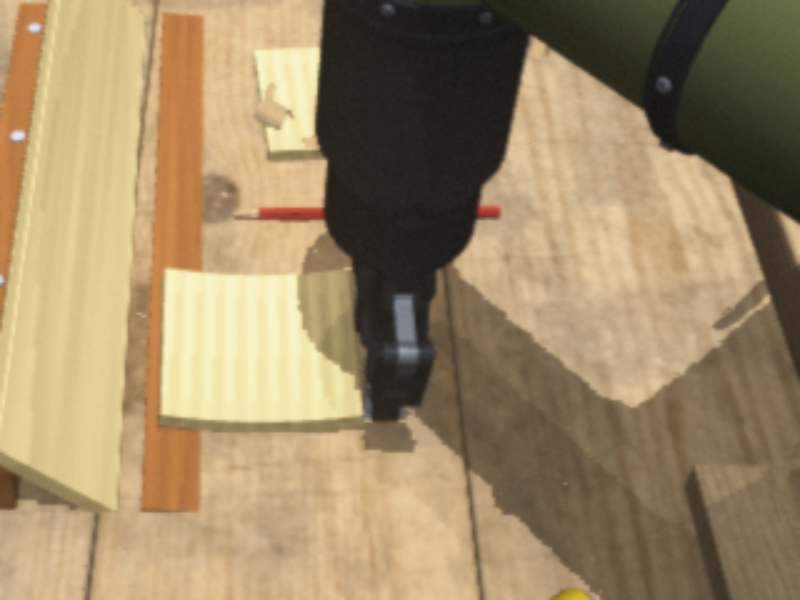

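The panel is squared up, its far rim over the toe strip at crop column 165. There is some upward force, so I'll ride 2 mm higher and continue.

```bash
python3 -m inch '[{"dx":0,"dy":0,"dz":-0.02,"spin":0,"jaw":-0.2},{"dx":-0.05,"dy":0,"dz":-0.02,"spin":0,"jaw":-0.2},{"dx":-0.1,"dy":0,"dz":-0.02,"spin":0,"jaw":-0.2},{"dx":-0.16,"dy":0,"dz":-0.02,"spin":0,"jaw":-0.2},{"dx":-0.22,"dy":0,"dz":-0.02,"spin":0,"jaw":-0.2},{"dx":-0.28,"dy":0,"dz":-0.02,"spin":0,"jaw":-0.2},{"dx":-0.34,"dy":0,"dz":-0.02,"spin":0,"jaw":-0.2},{"dx":-0.4,"dy":0,"dz":-0.02,"spin":0,"jaw":-0.2},{"dx":-0.45,"dy":0,"dz":-0.02,"spin":0,"jaw":-0.2},{"dx":-0.5,"dy":0,"dz":-0.02,"spin":0,"jaw":-0.2}]'
python3 plan.py -.053 .1114 .0065 92.45
```

```text
time_s: 9.5
ee_pos: [0.5456, 0.1668, 0.0062]
ee_rot: [-0.022, 1.0, 0.0, -0.0]
force: [-0.5, -0.1, 0.1]
grip_width: 0.0508
gripper_force: 0.6
t 9.5 pos [0.5456 0.1668 0.0062] fenceXY [-0.0887, 0.1112] yawY 92.6 F [-0.5 -0.1  0.1] w 0.0508 q6 -2.17
d units [-0.357  0.001 -0.003]
spin 0.00031687290569600967
```

```bash
python3 -m inch '[{"dx":-0.06,"dy":0,"dz":0,"spin":0,"jaw":-0.2},{"dx":-0.12,"dy":0,"dz":0,"spin":0,"jaw":-0.2},{"dx":-0.18,"dy":0,"dz":0,"spin":0,"jaw":-0.2},{"dx":-0.24,"dy":0,"dz":0,"spin":0,"jaw":-0.2},{"dx":-0.29,"dy":0,"dz":0,"spin":0,"jaw":-0.2},{"dx":-0.34,"dy":0,"dz":-0.005,"spin":0,"jaw":-0.2},{"dx":-0.39,"dy":0,"dz":-0.01,"spin":0,"jaw":-0.2},{"dx":-0.44,"dy":0,"dz":-0.015,"spin":0,"jaw":-0.2},{"dx":-0.48,"dy":0,"dz":-0.02,"spin":0,"jaw":-0.2},{"dx":-0.52,"dy":0,"dz":-0.02,"spin":0,"jaw":-0.2}]'
python3 plan.py -.023 .1114 .0095 92.45
python3 - <<'E'
from h import *
im,d=env.grab_frame("side");np.save("side3",d)
cv2.imwrite("pics/side3.png",cv2.resize(im[220:460,200:520],(800,600)))
E
```

```text
time_s: 10.5
ee_pos: [0.5975, 0.1691, 0.0084]
ee_rot: [-0.022, 1.0, 0.0, -0.0]
force: [-1.9, 0.1, 0.9]
grip_width: 0.051
gripper_force: 1.0
t 10.5 pos [0.5975 0.1691 0.0084] fenceXY [-0.0368, 0.1113] yawY 92.6 F [-1.9  0.1  0.9] w 0.051 q6 -2.12
d units [-0.138  0.001 -0.011]
spin 0.0003310475941781811
```

View pics/side3.png

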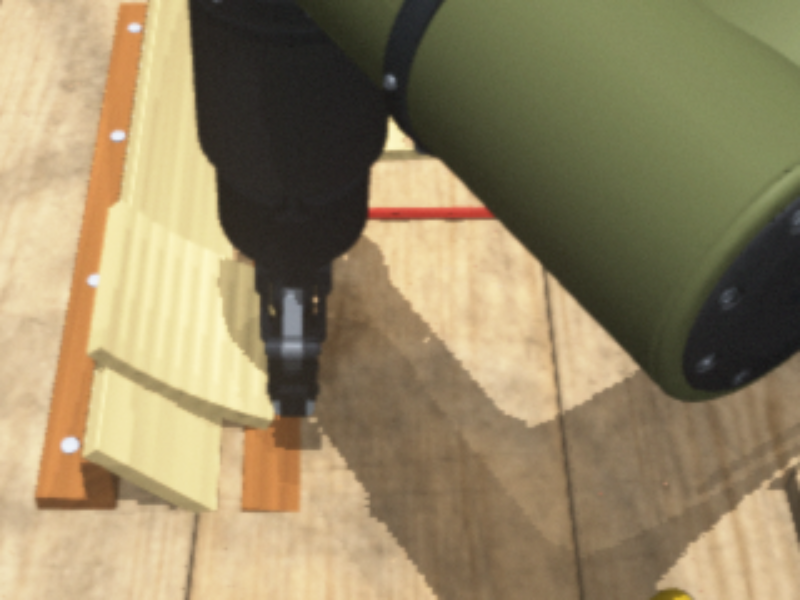

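The panel is climbing the fence: upper edge at crop (105,280), near edge over the toe strip. I'll finish the push.

```bash
python3 -m inch '[{"dx":-0.03,"dy":0,"dz":-0.005,"spin":0,"jaw":-0.2},{"dx":-0.05,"dy":0,"dz":-0.01,"spin":0,"jaw":-0.2},{"dx":-0.08,"dy":0,"dz":-0.01,"spin":0,"jaw":-0.2},{"dx":-0.1,"dy":0,"dz":-0.01,"spin":0,"jaw":-0.2},{"dx":-0.12,"dy":0,"dz":-0.01,"spin":0,"jaw":-0.2},{"dx":-0.14,"dy":0,"dz":-0.01,"spin":0,"jaw":-0.2},{"dx":-0.16,"dy":0,"dz":-0.01,"spin":0,"jaw":-0.2},{"dx":-0.18,"dy":0,"dz":-0.01,"spin":0,"jaw":-0.2},{"dx":-0.18,"dy":0,"dz":-0.01,"spin":0,"jaw":-0.2},{"dx":-0.18,"dy":0,"dz":-0.01,"spin":0,"jaw":-0.2}]'
python3 plan.py
cat > prof.py <<'E'
import sys;from h import *
n=sys.argv[1];im,d=env.grab_frame(n);c=env.calibration(n);f=240/np.tan(np.radians(c["fov_y"])/2)
v,u=np.mgrid[:480,:640];P=np.stack([(u-c["cx"])*d/f,(v-c["cy"])*d/f,d,np.ones_like(d)],-1)
P=(P@np.array(c["extrinsics"]).T)[...,:3]
a=np.radians(2.45);E=np.array([np.cos(a),np.sin(a)]);F=np.array([.639,.0595]);q=P[...,:2]-F
X=q@E;Y=q@[-E[1],E[0]];Z=P[...,2]
hsv=cv2.cvtColor(im,cv2.COLOR_BGR2HSV);w=(hsv[...,1]>40)&(hsv[...,2]>60)&(d>0)
for y in [float(t) for t in sys.argv[2:]]:
    m=w&(abs(Y-y)<.006)&(abs(X)<.16)&(Z>.004)
    print("y",y,[(int(t*1000),int(1000*np.median(Z[m&(abs(X-t)<.004)])),int(1000*Z[m&(abs(X-t)<.004)].max())) for t in np.arange(-.13,.13,.008) if (m&(abs(X-t)<.004)).sum()>2])
cv2.imwrite("pics/%s_last.png"%n,im)
E
python3 prof.py side .075 .11 .15
```

```text
time_s: 11.55
ee_pos: [0.6152, 0.1699, 0.0092]
ee_rot: [-0.022, 1.0, -0.0, -0.0]
force: [-1.7, -1.2, -0.5]
grip_width: 0.0514
gripper_force: 0.6
t 11.55 pos [0.6152 0.1699 0.0092] fenceXY [-0.0191, 0.1113] yawY 92.6 F [-1.7 -1.2 -0.5] w 0.0514 q6 -2.11
y 0.075 [(-49, 407, 408), (-41, 408, 409), (-33, 407, 408), (-9, 209, 408), (-1, 407, 409), (6, 22, 408), (14, 29, 407), (22, 37, 41), (30, 46, 52), (38, 55, 62), (46, 67, 75), (54, 81, 90), (62, 88, 90), (70, 84, 86), (86, 12, 14), (94, 11, 13)]
y 0.11 [(-65, 407, 408), (-57, 407, 408), (-25, 411, 411), (-17, 411, 412), (-1, 16, 19), (6, 20, 24), (14, 28, 33), (22, 40, 408), (30, 46, 406), (38, 55, 62), (46, 67, 74), (54, 81, 89), (62, 88, 91), (70, 13, 87), (78, 12, 14), (86, 12, 14), (94, 11, 14)]
y 0.15 [(-73, 384, 387), (-65, 388, 390), (-57, 391, 392), (-49, 398, 407), (-41, 400, 408), (-33, 402, 408), (-25, 407, 408), (-17, 407, 408), (-9, 395, 408), (-1, 385, 408), (6, 365, 408), (14, 329, 407), (22, 31, 42), (30, 39, 51), (38, 49, 62), (46, 59, 74), (54, 69, 88), (62, 79, 91), (70, 13, 86), (78, 12, 14), (86, 12, 13), (94, 12, 13)]
```

The profile shows the panel leaning: the top edge is 90 mm up, its back corner at fence x ≈ 71 mm, and the lower edge is in the slot. Next I'll back off, rise and turn the gripper to straddle the top edge.

```bash
python3 -m inch '[{"dx":0.08,"dy":0,"dz":0,"spin":0,"jaw":-0.2},{"dx":0.18,"dy":0,"dz":-0.05,"spin":0,"jaw":-0.3},{"dx":0.2,"dy":0,"dz":-0.2,"spin":0,"jaw":-0.4},{"dx":0.2,"dy":0,"dz":-0.4,"spin":0,"jaw":-0.5},{"dx":0.2,"dy":0,"dz":-0.6,"spin":0,"jaw":-0.64},{"dx":0.2,"dy":0,"dz":-0.8,"spin":-0.02,"jaw":-0.64},{"dx":0.2,"dy":0,"dz":-0.9,"spin":-0.04,"jaw":-0.64},{"dx":0.2,"dy":0,"dz":-1,"spin":-0.06,"jaw":-0.64},{"dx":0.2,"dy":0,"dz":-1,"spin":-0.08,"jaw":-0.64},{"dx":0.2,"dy":0,"dz":-1,"spin":-0.1,"jaw":-0.64}]' | head -4
python3 plan.py .045 .123 .125 182.45
python3 prof.py side .075 .11 .15 | cut -c1-500
```

```text
time_s: 12.6
ee_pos: [0.5956, 0.1693, 0.1119]
ee_rot: [-0.333, 0.943, 0.0, 0.002]
force: [-0.5, 0.1, -0.1]
t 12.6 pos [0.5956 0.1693 0.1119] fenceXY [-0.0387, 0.1115] yawY 128.9 F [-0.5  0.1 -0.1] w 0.0705 q6 -1.49
d units [-0.742 -0.405 -0.128]
spin -0.148802069544382
y 0.075 [(-25, 121, 140), (-17, 9, 113), (-9, 12, 16), (-1, 18, 182), (6, 23, 163), (14, 29, 34), (22, 37, 41), (30, 44, 49), (38, 53, 58), (46, 62, 69), (54, 73, 80), (62, 80, 84), (70, 78, 80), (86, 12, 13), (94, 11, 13)]
y 0.11 [(-17, 9, 9), (-9, 11, 15), (-1, 17, 272), (6, 23, 483), (14, 29, 34), (22, 36, 42), (30, 45, 49), (38, 53, 58), (46, 62, 69), (54, 73, 79), (62, 81, 85), (70, 78, 81), (78, 12, 14), (86, 12, 14), (94, 12, 13)]
y 0.15 [(-89, 216, 492), (-81, 492, 494), (-73, 494, 496), (-65, 495, 503), (-57, 496, 505), (-49, 495, 505), (-41, 499, 505), (-33, 490, 504), (-25, 485, 505), (-17, 466, 501), (-9, 408, 478), (-1, 15, 21), (6, 17, 27), (14, 22, 37), (22, 29, 41), (30, 39, 50), (38, 47, 58), (46, 56, 68), (54, 65, 80), (62, 72, 83), (70, 59, 79), (78, 12, 15), (86, 12, 15), (94, 11, 13)]
```

```bash
python3 -m inch '[{"dx":-0.05,"dy":-0.03,"dz":-0.1,"spin":-0.02,"jaw":-0.64},{"dx":-0.15,"dy":-0.08,"dz":-0.1,"spin":-0.04,"jaw":-0.64},{"dx":-0.25,"dy":-0.13,"dz":-0.1,"spin":-0.06,"jaw":-0.64},{"dx":-0.35,"dy":-0.19,"dz":-0.1,"spin":-0.08,"jaw":-0.64},{"dx":-0.45,"dy":-0.25,"dz":-0.1,"spin":-0.1,"jaw":-0.64},{"dx":-0.55,"dy":-0.3,"dz":-0.1,"spin":-0.12,"jaw":-0.64},{"dx":-0.65,"dy":-0.35,"dz":-0.1,"spin":-0.14,"jaw":-0.64},{"dx":-0.75,"dy":-0.42,"dz":-0.1,"spin":-0.149,"jaw":-0.64},{"dx":-0.75,"dy":-0.42,"dz":0.1,"spin":-0.149,"jaw":-0.64},{"dx":-0.75,"dy":-0.42,"dz":0.2,"spin":-0.149,"jaw":-0.64}]' | head -4
python3 plan.py .049 .123 .065 182.45
```

```text
time_s: 13.65
ee_pos: [0.6797, 0.1829, 0.0888]
ee_rot: [0.72, -0.694, -0.0, 0.0]
force: [-1.0, -0.5, -1.5]
t 13.65 pos [0.6797 0.1829 0.0888] fenceXY [0.0459, 0.1216] yawY -177.9 F [-1.  -0.5 -1.5] w 0.0701 q6 -0.51
d units [-0.014 -0.031  0.238]
spin -0.001035529180960124
```

```bash
python3 -m inch '[{"dx":-0.01,"dy":-0.04,"dz":0.05,"spin":0,"jaw":-0.64},{"dx":-0.01,"dy":-0.04,"dz":0.1,"spin":0,"jaw":-0.64},{"dx":-0.01,"dy":-0.04,"dz":0.15,"spin":0,"jaw":-0.64},{"dx":-0.01,"dy":-0.04,"dz":0.2,"spin":0,"jaw":-0.64},{"dx":-0.01,"dy":-0.04,"dz":0.23,"spin":0,"jaw":-0.64},{"dx":-0.01,"dy":-0.02,"dz":0.23,"spin":0,"jaw":-0.64},{"dx":-0.01,"dy":0,"dz":0.23,"spin":0,"jaw":-0.64},{"dx":-0.01,"dy":0.02,"dz":0.23,"spin":0,"jaw":-0.64},{"dx":-0.01,"dy":0.04,"dz":0.22,"spin":0,"jaw":-0.64},{"dx":-0.01,"dy":0.06,"dz":0.21,"spin":0,"jaw":-0.64}]' | head -4
python3 plan.py .04 .123 .065 182.45
python3 prof.py side .095 .15
python3 - <<'E'
import cv2
im=cv2.imread("pics/side_last.png");cv2.imwrite("pics/a5.png",cv2.resize(im[200:440,180:500],(800,600)))
E
```

```text
time_s: 14.65
ee_pos: [0.6738, 0.1837, 0.0686]
ee_rot: [0.721, -0.693, 0.0, -0.0]
force: [0.2, 0.1, 0.0]
t 14.65 pos [0.6738 0.1837 0.0686] fenceXY [0.0401, 0.1226] yawY -177.8 F [0.2 0.1 0. ] w 0.0698 q6 -0.51
d units [-0.004  0.001  0.036]
spin -0.0006693863507494926
y 0.095 [(-17, 5, 10), (-9, 12, 17), (-1, 17, 467), (6, 27, 469), (14, 30, 468), (22, 37, 41), (30, 44, 49), (38, 52, 58), (46, 63, 69), (54, 74, 80), (62, 81, 468), (70, 79, 467), (78, 467, 467), (86, 11, 14), (94, 12, 13)]
y 0.15 [(-17, 7, 439), (-9, 11, 445), (-1, 449, 467), (6, 455, 467), (14, 26, 467), (22, 30, 42), (30, 40, 50), (38, 47, 58), (46, 56, 69), (54, 66, 79), (62, 75, 467), (70, 410, 467), (78, 393, 467), (86, 12, 363), (94, 11, 13)]
```

View pics/a5.png

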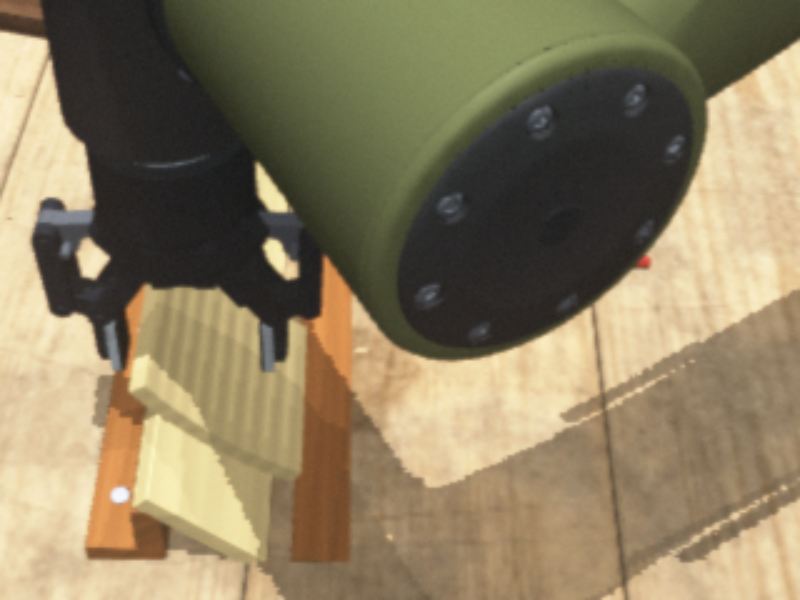

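The rear finger is behind the panel's top edge (crop (115,365)) and the front finger is ahead of it (270,365). I'll pull it upright.

```bash
python3 -m inch '[{"dx":0,"dy":0.05,"dz":0,"spin":0,"jaw":-0.64},{"dx":0,"dy":0.1,"dz":0,"spin":0,"jaw":-0.64},{"dx":0,"dy":0.15,"dz":-0.01,"spin":0,"jaw":-0.64},{"dx":0,"dy":0.2,"dz":-0.03,"spin":0,"jaw":-0.64},{"dx":0,"dy":0.25,"dz":-0.05,"spin":0,"jaw":-0.64},{"dx":0,"dy":0.3,"dz":-0.08,"spin":0,"jaw":-0.64},{"dx":0,"dy":0.35,"dz":-0.1,"spin":0,"jaw":-0.64},{"dx":0,"dy":0.4,"dz":-0.12,"spin":0,"jaw":-0.64},{"dx":0,"dy":0.44,"dz":-0.14,"spin":0,"jaw":-0.64},{"dx":0,"dy":0.46,"dz":-0.15,"spin":0,"jaw":-0.64}]'
python3 plan.py
python3 prof.py side .095 .155
python3 prof.py scene .095 .155
python3 - <<'E'
import cv2,numpy as np
a=cv2.imread("pics/side_last.png")[200:440,180:500];b=cv2.imread("pics/scene_last.png")[180:420,120:440]
cv2.imwrite("pics/a6.png",cv2.resize(np.hstack([a,b]),(800,300)))
E
```

```text
time_s: 15.7
ee_pos: [0.6275, 0.182, 0.0835]
ee_rot: [0.721, -0.693, -0.0, -0.0]
force: [0.9, 0.2, 0.6]
grip_width: 0.0698
gripper_force: 0.1
t 15.7 pos [0.6275 0.182  0.0835] fenceXY [-0.0062, 0.1229] yawY -177.8 F [0.9 0.2 0.6] w 0.0698 q6 -0.55
y 0.095 [(-41, 482, 482), (-33, 482, 483), (-25, 4, 4), (-17, 8, 12), (-9, 19, 26), (-1, 34, 44), (6, 55, 68), (14, 83, 106), (22, 106, 482), (30, 482, 482), (38, 38, 42), (46, 46, 51), (54, 54, 57), (62, 51, 56), (70, 12, 43), (78, 12, 14), (86, 12, 14), (94, 12, 12)]
y 0.155 [(-49, 463, 464), (-41, 473, 482), (-33, 477, 482), (-25, 482, 482), (-17, 7, 482), (-9, 12, 27), (-1, 27, 43), (6, 39, 482), (14, 65, 482), (22, 430, 482), (30, 413, 482), (38, 38, 44), (46, 45, 50), (54, 54, 57), (62, 51, 55), (70, 11, 43), (78, 12, 13), (86, 12, 14), (94, 12, 14)]
y 0.095 [(-33, 209, 209), (-25, 4, 209), (-17, 8, 14), (-9, 17, 27), (-1, 28, 38), (22, 103, 105)]
y 0.155 [(-73, 443, 451), (-65, 451, 458), (-57, 458, 462), (-49, 462, 466), (-41, 465, 467), (-33, 467, 468), (-25, 4, 4), (-17, 5, 14), (-9, 15, 207), (-1, 32, 231), (6, 32, 212), (14, 47, 104), (22, 26, 107), (30, 29, 106), (38, 37, 44), (46, 45, 50), (54, 53, 59)]
```

View pics/a6.png

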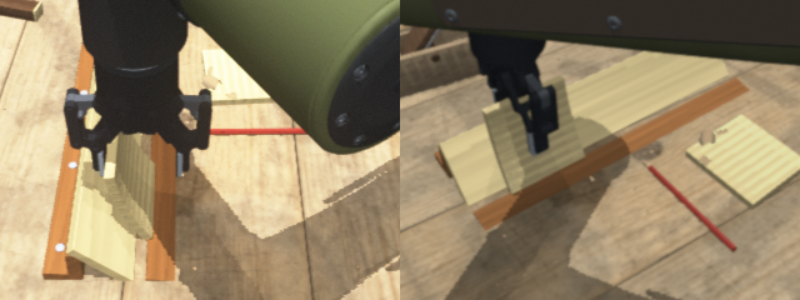

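The panel stands at about 70°, between the fingers (rim at x ≈ 20, z ≈ 107). I'll narrow the gap so the front finger can catch it, then bring it past vertical.

```bash
python3 -m inch '[{"dx":0,"dy":-0.04,"dz":0,"spin":0,"jaw":-0.45},{"dx":0,"dy":-0.08,"dz":0,"spin":0,"jaw":-0.25},{"dx":0,"dy":-0.12,"dz":0,"spin":0,"jaw":-0.1},{"dx":0,"dy":-0.15,"dz":-0.02,"spin":0,"jaw":0.05},{"dx":0,"dy":-0.18,"dz":-0.03,"spin":0,"jaw":0.2},{"dx":0,"dy":-0.17,"dz":-0.04,"spin":0,"jaw":0.2},{"dx":0,"dy":-0.14,"dz":-0.05,"spin":0,"jaw":0.2},{"dx":0,"dy":-0.1,"dz":-0.05,"spin":0,"jaw":0.2},{"dx":0,"dy":-0.06,"dz":-0.05,"spin":0,"jaw":0.2},{"dx":0,"dy":-0.02,"dz":-0.05,"spin":0,"jaw":0.2}]'
python3 plan.py
python3 prof.py side .095 .155
```

```text
time_s: 16.8
ee_pos: [0.6295, 0.182, 0.0884]
ee_rot: [0.721, -0.693, -0.0, -0.0]
force: [0.3, -0.2, 0.4]
grip_width: 0.0342
gripper_force: 0.1
t 16.8 pos [0.6295 0.182  0.0884] fenceXY [-0.0043, 0.1228] yawY -177.8 F [ 0.3 -0.2  0.4] w 0.0342 q6 -0.55
y 0.095 [(-41, 487, 487), (-17, 9, 14), (-9, 26, 42), (-1, 64, 110), (6, 110, 111), (14, 110, 110), (22, 22, 27), (30, 30, 487), (38, 38, 44), (46, 46, 52), (54, 54, 57), (62, 51, 56), (70, 12, 43), (78, 12, 14), (86, 12, 14), (94, 11, 13)]
y 0.155 [(-49, 467, 469), (-41, 477, 487), (-33, 481, 487), (-25, 486, 487), (-17, 6, 487), (-9, 16, 35), (-1, 45, 110), (6, 76, 487), (14, 17, 487), (22, 444, 487), (30, 429, 487), (38, 38, 43), (46, 46, 51), (54, 53, 57), (62, 51, 55), (70, 12, 43), (78, 12, 15), (86, 12, 14), (94, 12, 13)]
```

```bash
python3 -m inch '[{"dx":0,"dy":0.03,"dz":0,"spin":0,"jaw":0.2},{"dx":0,"dy":0.06,"dz":0,"spin":0,"jaw":0.2},{"dx":0,"dy":0.09,"dz":0,"spin":0,"jaw":0.2},{"dx":0,"dy":0.12,"dz":0,"spin":0,"jaw":0.2},{"dx":0,"dy":0.15,"dz":0,"spin":0,"jaw":0.2},{"dx":0,"dy":0.18,"dz":0,"spin":0,"jaw":0.2},{"dx":0,"dy":0.21,"dz":0,"spin":0,"jaw":0.2},{"dx":0,"dy":0.24,"dz":0,"spin":0,"jaw":0.2},{"dx":0,"dy":0.27,"dz":0,"spin":0,"jaw":0.2},{"dx":0,"dy":0.3,"dz":0,"spin":0,"jaw":0.2}]'
python3 plan.py
python3 prof.py side .095 .155
```

```text
time_s: 17.85
ee_pos: [0.5997, 0.1809, 0.0883]
ee_rot: [0.721, -0.693, -0.0, 0.0]
force: [-0.8, -0.8, 0.4]
grip_width: 0.0344
gripper_force: 0.0
t 17.85 pos [0.5997 0.1809 0.0883] fenceXY [-0.034, 0.1229] yawY -177.8 F [-0.8 -0.8  0.4] w 0.0344 q6 -0.57
y 0.095 [(-73, 486, 487), (-65, 486, 488), (-49, 106, 108), (-41, 104, 110), (-33, 92, 98), (-25, 74, 83), (-17, 53, 63), (-9, 21, 31), (-1, 486, 486), (6, 7, 486), (14, 13, 18), (22, 22, 28), (30, 30, 34), (38, 38, 44), (46, 46, 50), (54, 53, 57), (62, 51, 55), (70, 12, 41), (78, 12, 14), (86, 12, 14), (94, 12, 14)]
y 0.155 [(-81, 467, 468), (-73, 478, 486), (-65, 482, 487), (-57, 486, 487), (-49, 104, 487), (-41, 95, 108), (-33, 79, 96), (-25, 60, 486), (-17, 34, 487), (-9, 442, 487), (-1, 438, 487), (6, 8, 485), (14, 14, 19), (22, 22, 28), (30, 30, 34), (38, 38, 43), (46, 46, 52), (54, 54, 57), (62, 52, 55), (70, 12, 43), (78, 11, 14), (86, 12, 15), (94, 11, 14)]
```

It now leans toward the robot on the front finger (rim at x ≈ -49, z ≈ 107). I'll open the rear finger away while holding the front finger still.

```bash
python3 -m inch '[{"dx":0,"dy":0,"dz":0.02,"spin":0,"jaw":0.08},{"dx":0,"dy":-0.02,"dz":0.04,"spin":0,"jaw":-0.04},{"dx":0,"dy":-0.05,"dz":0.06,"spin":0,"jaw":-0.16},{"dx":0,"dy":-0.07,"dz":0.08,"spin":0,"jaw":-0.28},{"dx":0,"dy":-0.1,"dz":0.1,"spin":0,"jaw":-0.4},{"dx":0,"dy":-0.12,"dz":0.1,"spin":0,"jaw":-0.52},{"dx":0,"dy":-0.15,"dz":0.1,"spin":0,"jaw":-0.64},{"dx":0,"dy":-0.17,"dz":0.1,"spin":0,"jaw":-0.76},{"dx":0,"dy":-0.2,"dz":0.1,"spin":0,"jaw":-0.87},{"dx":0,"dy":-0.22,"dz":0.1,"spin":0,"jaw":-0.87}]'
python3 plan.py
python3 prof.py side .095 .155|cut -c1-330
python3 -c "
import numpy as np
# pivot spin about front finger: front at +tool y by 0.0473; yaw increases a => spin -a/360
r=.047
for k in range(1,11):
    a=np.radians(8*k)
    # tool frame: front point (0,r). tool rotated by -a about tool z: new y dir in old frame
    y=np.array([np.sin(a),np.cos(a)]);c=np.array([0,r])-r*y
    print(k,(c/.1).round(2),round(-8*k/360,3))"
```

```text
time_s: 18.9
ee_pos: [0.6223, 0.1817, 0.0784]
ee_rot: [0.721, -0.693, -0.0, -0.0]
force: [0.1, 0.1, 0.1]
grip_width: 0.0799
gripper_force: 0.1
t 18.9 pos [0.6223 0.1817 0.0784] fenceXY [-0.0114, 0.1228] yawY -177.8 F [0.1 0.1 0.1] w 0.0799 q6 -0.55
y 0.095 [(-49, 477, 477), (-41, 477, 479), (-33, 90, 478), (-25, 74, 81), (-17, 50, 60), (-9, 26, 33), (6, 7, 10), (14, 14, 478), (22, 22, 478), (30, 30, 35), (38, 37, 43), (46, 47, 51), (54, 54, 57), (62, 52, 55), (70, 12, 43), (78, 11, 15), (86, 12, 14), (94, 11, 13)]
y 0.155 [(-57, 457, 458), (-49, 465, 477), (-41, 467, 477), (-33, 86, 477), (-25, 60, 477), (-17, 31, 61), (-9, 16, 36), (-1, 476, 476), (6, 8, 477), (14, 437, 477), (22, 420, 477), (30, 30, 373), (38, 38, 43), (46, 46, 51), (54, 54, 57), (62, 51, 55), (70, 12, 43), (78, 12, 14), (86, 12, 14), (94, 11, 13)]
1 [-0.07  0.  ] -0.022
2 [-0.13  0.02] -0.044
3 [-0.19  0.04] -0.067
4 [-0.25  0.07] -0.089
5 [-0.3   0.11] -0.111
6 [-0.35  0.16] -0.133
7 [-0.39  0.21] -0.156
8 [-0.42  0.26] -0.178
9 [-0.45  0.32] -0.2
10 [-0.46  0.39] -0.222
```

```bash
python3 -m inch '[{"dx":-0.07,"dy":0.02,"dz":0.01,"spin":-0.022,"jaw":-0.87},{"dx":-0.13,"dy":0.06,"dz":0.02,"spin":-0.044,"jaw":-0.87},{"dx":-0.19,"dy":0.1,"dz":0.04,"spin":-0.067,"jaw":-0.87},{"dx":-0.25,"dy":0.15,"dz":0.06,"spin":-0.089,"jaw":-0.87},{"dx":-0.3,"dy":0.21,"dz":0.08,"spin":-0.111,"jaw":-0.87},{"dx":-0.35,"dy":0.28,"dz":0.1,"spin":-0.133,"jaw":-0.87},{"dx":-0.39,"dy":0.35,"dz":0.12,"spin":-0.156,"jaw":-0.87},{"dx":-0.42,"dy":0.42,"dz":0.13,"spin":-0.178,"jaw":-0.87},{"dx":-0.45,"dy":0.5,"dz":0.14,"spin":-0.2,"jaw":-0.87},{"dx":-0.46,"dy":0.58,"dz":0.15,"spin":-0.222,"jaw":-0.87}]'
python3 plan.py
python3 prof.py side .08 .095 .13
python3 prof.py scene .08
python3 - <<'E'
import cv2,numpy as np
a=cv2.imread("pics/side_last.png")[200:440,180:500];b=cv2.imread("pics/scene_last.png")[180:420,120:440]
cv2.imwrite("pics/a7.png",cv2.resize(np.hstack([a,b]),(800,300)))
E
```

```text
time_s: 19.95
ee_pos: [0.5619, 0.2256, 0.0633]
ee_rot: [0.998, -0.066, -0.0, -0.0]
force: [-0.7, -0.3, 0.4]
grip_width: 0.08
gripper_force: 0.1
t 19.95 pos [0.5619 0.2256 0.0633] fenceXY [-0.0699, 0.1693] yawY -97.5 F [-0.7 -0.3  0.4] w 0.08 q6 0.73
y 0.08 [(-33, 62, 69), (-25, 50, 58), (-17, 32, 41), (-9, 12, 18), (6, 6, 10), (14, 14, 18), (22, 21, 27), (30, 31, 35), (38, 38, 43), (46, 46, 51), (54, 54, 58), (62, 51, 57), (70, 12, 42), (78, 12, 14), (86, 12, 14), (94, 12, 14)]
y 0.095 [(-41, 75, 76), (-33, 65, 73), (-25, 50, 58), (-17, 32, 41), (-9, 15, 22), (6, 7, 10), (14, 14, 18), (22, 21, 26), (30, 30, 34), (38, 38, 42), (46, 46, 50), (54, 54, 57), (62, 51, 55), (70, 12, 43), (78, 12, 14), (86, 12, 14), (94, 11, 13)]
y 0.13 [(-97, 461, 462), (-89, 462, 463), (-81, 462, 462), (-73, 461, 462), (-65, 462, 463), (-57, 461, 463), (-49, 89, 462), (-41, 81, 462), (-33, 66, 75), (-25, 52, 58), (-17, 33, 43), (-9, 14, 22), (6, 7, 11), (14, 14, 19), (22, 21, 27), (30, 30, 35), (38, 38, 43), (46, 46, 51), (54, 54, 58), (62, 51, 55), (70, 12, 43), (78, 12, 15), (86, 12, 13), (94, 12, 14)]
y 0.08 [(-25, 27, 36), (-17, 10, 19)]
```

View pics/a7.png

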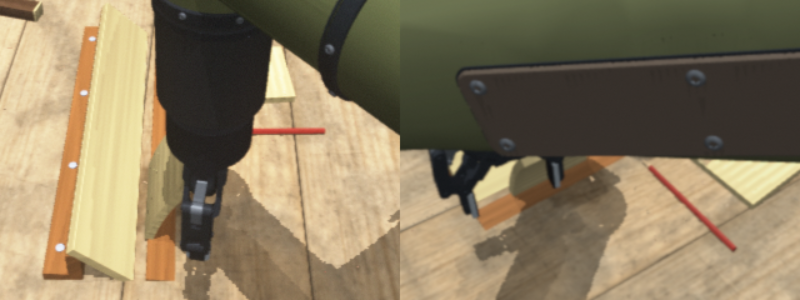

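The panel leans on one finger (its shaded face is at about (165,190) in the left crop) and the other finger is clear beyond its side. I'll lower it by retreating, keeping the fingertips below the rim.

```bash
python3 -m inch '[{"dx":-0.03,"dy":0.005,"dz":0.01,"spin":0,"jaw":-0.87},{"dx":-0.06,"dy":0.01,"dz":0.03,"spin":0,"jaw":-0.87},{"dx":-0.09,"dy":0.016,"dz":0.05,"spin":0,"jaw":-0.87},{"dx":-0.12,"dy":0.021,"dz":0.07,"spin":0,"jaw":-0.87},{"dx":-0.15,"dy":0.026,"dz":0.09,"spin":0,"jaw":-0.87},{"dx":-0.18,"dy":0.032,"dz":0.12,"spin":0,"jaw":-0.87},{"dx":-0.21,"dy":0.037,"dz":0.15,"spin":0,"jaw":-0.87},{"dx":-0.24,"dy":0.042,"dz":0.18,"spin":0,"jaw":-0.87},{"dx":-0.27,"dy":0.047,"dz":0.21,"spin":0,"jaw":-0.87},{"dx":-0.29,"dy":0.051,"dz":0.24,"spin":0,"jaw":-0.87}]'
python3 plan.py
python3 prof.py side .08 .13
```

```text
time_s: 21.05
ee_pos: [0.5325, 0.2244, 0.039]
ee_rot: [0.998, -0.069, -0.0, -0.0]
force: [-0.7, 0.2, 0.7]
grip_width: 0.0797
gripper_force: 0.5
t 21.05 pos [0.5325 0.2244 0.039 ] fenceXY [-0.0994, 0.1693] yawY -97.9 F [-0.7  0.2  0.7] w 0.0797 q6 0.69
y 0.08 [(-65, 63, 66), (-57, 58, 61), (-49, 51, 55), (-41, 44, 48), (-33, 37, 42), (-25, 28, 32), (-17, 18, 24), (-9, 10, 12), (6, 7, 10), (14, 14, 20), (22, 21, 27), (30, 30, 35), (38, 38, 42), (46, 45, 52), (54, 54, 56), (62, 51, 55), (70, 11, 43), (78, 12, 15), (86, 12, 13), (94, 11, 13)]
y 0.13 [(-130, 437, 437), (-122, 437, 438), (-113, 437, 438), (-105, 437, 437), (-97, 437, 437), (-89, 437, 437), (-81, 75, 438), (-73, 71, 438), (-65, 64, 68), (-57, 58, 61), (-49, 52, 57), (-41, 46, 50), (-33, 37, 44), (-25, 29, 35), (-17, 20, 26), (-9, 11, 15), (6, 7, 11), (14, 14, 18), (22, 22, 26), (30, 30, 35), (38, 38, 43), (46, 45, 51), (54, 54, 58), (62, 51, 55), (70, 11, 44), (78, 12, 14), (86, 12, 14), (94, 11, 12)]
```

```bash
python3 -m inch '[{"dx":-0.02,"dy":0.004,"dz":0.04,"spin":0,"jaw":-0.87},{"dx":-0.04,"dy":0.007,"dz":0.08,"spin":0,"jaw":-0.87},{"dx":-0.06,"dy":0.01,"dz":0.12,"spin":0,"jaw":-0.87},{"dx":-0.08,"dy":0.014,"dz":0.16,"spin":0,"jaw":-0.87},{"dx":-0.1,"dy":0.018,"dz":0.2,"spin":0,"jaw":-0.87},{"dx":-0.115,"dy":0.02,"dz":0.23,"spin":0,"jaw":-0.87},{"dx":-0.13,"dy":0.023,"dz":0.26,"spin":0,"jaw":-0.87},{"dx":-0.14,"dy":0.025,"dz":0.28,"spin":0,"jaw":-0.87},{"dx":-0.15,"dy":0.026,"dz":0.3,"spin":0,"jaw":-0.87},{"dx":-0.155,"dy":0.027,"dz":0.32,"spin":0,"jaw":-0.87}]'
python3 plan.py
python3 prof.py side .08 .13
python3 - <<'E'
import cv2
im=cv2.imread("pics/side_last.png");cv2.imwrite("pics/a8.png",cv2.resize(im[240:440,230:470],(720,600)))
E
```

```text
time_s: 22.1
ee_pos: [0.5172, 0.2238, 0.0073]
ee_rot: [0.998, -0.069, 0.0, -0.0]
force: [0.3, -0.1, 0.7]
grip_width: 0.0797
gripper_force: 0.0
t 22.1 pos [0.5172 0.2238 0.0073] fenceXY [-0.1146, 0.1694] yawY -97.9 F [ 0.3 -0.1  0.7] w 0.0797 q6 0.67
y 0.08 [(-81, 16, 19), (-73, 17, 19), (-65, 18, 20), (-57, 18, 19), (-49, 17, 19), (-41, 17, 19), (-33, 17, 19), (-25, 16, 18), (-17, 14, 18), (-9, 13, 16), (6, 6, 11), (14, 15, 20), (22, 21, 26), (30, 30, 35), (38, 38, 43), (46, 46, 51), (54, 54, 57), (62, 52, 54), (70, 12, 42), (78, 12, 14), (86, 11, 15), (94, 11, 12)]
y 0.13 [(-130, 405, 407), (-122, 406, 407), (-113, 405, 407), (-105, 406, 407), (-97, 13, 407), (-89, 15, 406), (-81, 16, 18), (-73, 16, 18), (-65, 17, 19), (-57, 17, 19), (-49, 17, 20), (-41, 17, 20), (-33, 17, 19), (-25, 16, 20), (-17, 16, 17), (-9, 14, 16), (-1, 13, 15), (6, 7, 12), (14, 14, 19), (22, 22, 26), (30, 30, 35), (38, 37, 42), (46, 46, 51), (54, 53, 57), (62, 51, 55), (70, 12, 43), (78, 12, 14), (86, 12, 14), (94, 11, 13)]
```

View pics/a8.png

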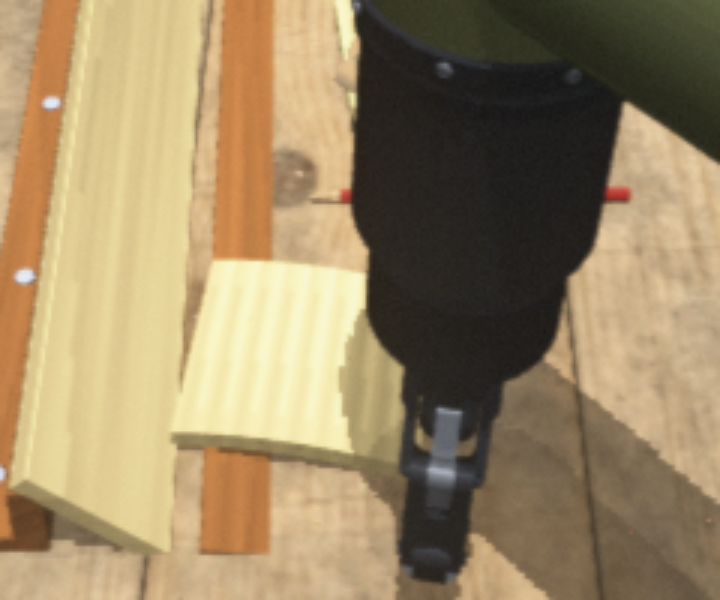

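The panel is lying turned over: belly about 18 mm up, rims about 13–14 mm at the top face. I'll withdraw toward the robot and then up, and verify.

```bash
python3 -m inch '[{"dx":-0.05,"dy":0.01,"dz":0,"spin":0,"jaw":-0.87},{"dx":-0.1,"dy":0.02,"dz":0,"spin":0,"jaw":-0.87},{"dx":-0.15,"dy":0.03,"dz":0,"spin":0,"jaw":-0.87},{"dx":-0.2,"dy":0.04,"dz":0,"spin":0,"jaw":-0.87},{"dx":-0.25,"dy":0.04,"dz":-0.1,"spin":0,"jaw":-0.87},{"dx":-0.3,"dy":0.04,"dz":-0.3,"spin":0,"jaw":-0.87},{"dx":-0.4,"dy":0.04,"dz":-0.5,"spin":0,"jaw":-0.87},{"dx":-0.5,"dy":0.04,"dz":-0.7,"spin":0,"jaw":-0.87},{"dx":-0.6,"dy":0.04,"dz":-0.9,"spin":0,"jaw":-0.87},{"dx":-0.7,"dy":0.04,"dz":-1,"spin":0,"jaw":-0.87}]' | head -2
python3 -m inch '[{"dx":-0.1,"dy":0,"dz":-0.1,"spin":0,"jaw":-0.87},{"dx":-0.2,"dy":0,"dz":-0.2,"spin":0,"jaw":-0.87},{"dx":-0.3,"dy":0,"dz":-0.3,"spin":0,"jaw":-0.87},{"dx":-0.4,"dy":0,"dz":-0.4,"spin":0,"jaw":-0.87},{"dx":-0.5,"dy":0,"dz":-0.5,"spin":0,"jaw":-0.87},{"dx":-0.5,"dy":0,"dz":-0.6,"spin":0,"jaw":-0.87},{"dx":-0.5,"dy":0,"dz":-0.7,"spin":0,"jaw":-0.87},{"dx":-0.5,"dy":0,"dz":-0.8,"spin":0,"jaw":-0.87},{"dx":-0.5,"dy":0,"dz":-0.8,"spin":0,"jaw":-0.87},{"dx":-0.5,"dy":0,"dz":-0.8,"spin":0,"jaw":-0.87}]'
python3 plan.py
python3 prof.py side .075 .11 .15
python3 - <<'E'
import cv2
im=cv2.imread("pics/side_last.png");cv2.imwrite("pics/a9.png",cv2.resize(im[220:460,200:520],(800,600)))
E
```

```text
time_s: 23.15
ee_pos: [0.4473, 0.23, 0.1102]
time_s: 24.15
ee_pos: [0.3978, 0.2363, 0.1871]
ee_rot: [0.998, -0.069, -0.0, 0.0]
force: [0.2, 0.3, -0.2]
grip_width: 0.0797
gripper_force: 0.0
t 24.15 pos [0.3978 0.2363 0.1871] fenceXY [-0.2334, 0.1869] yawY -97.9 F [ 0.2  0.3 -0.2] w 0.0797 q6 0.46
y 0.075 [(-122, 10, 13), (-113, 11, 14), (-105, 13, 15), (-97, 14, 17), (-89, 16, 17), (-81, 16, 18), (-73, 17, 20), (-65, 18, 19), (-57, 18, 19), (-49, 17, 19), (-41, 17, 19), (-33, 16, 18), (-25, 15, 17), (-17, 14, 16), (-9, 13, 14), (6, 6, 10), (14, 14, 19), (22, 22, 27), (30, 30, 34), (38, 38, 43), (46, 46, 49), (54, 53, 57), (62, 52, 55), (70, 12, 42), (78, 12, 15), (86, 12, 14), (94, 11, 13)]
y 0.11 [(-113, 10, 12), (-105, 11, 13), (-97, 13, 16), (-89, 15, 17), (-81, 16, 18), (-73, 17, 18), (-65, 17, 19), (-57, 18, 20), (-49, 17, 19), (-41, 17, 19), (-33, 17, 19), (-25, 16, 18), (-17, 15, 18), (-9, 14, 17), (-1, 13, 14), (6, 7, 10), (14, 14, 20), (22, 22, 27), (30, 30, 35), (38, 37, 43), (46, 46, 51), (54, 53, 57), (62, 51, 55), (70, 12, 14), (78, 12, 15), (86, 12, 15), (94, 11, 13)]
y 0.15 [(-105, 10, 12), (-97, 12, 15), (-89, 13, 15), (-81, 15, 17), (-73, 15, 18), (-65, 17, 19), (-57, 17, 20), (-49, 17, 21), (-41, 17, 20), (-33, 16, 19), (-25, 15, 19), (-17, 13, 18), (-9, 11, 17), (-1, 10, 15), (6, 7, 13), (14, 14, 19), (22, 22, 27), (30, 29, 36), (38, 38, 43), (46, 46, 50), (54, 53, 58), (62, 51, 55), (70, 12, 43), (78, 11, 15), (86, 12, 13), (94, 11, 13)]
```

View pics/a9.png

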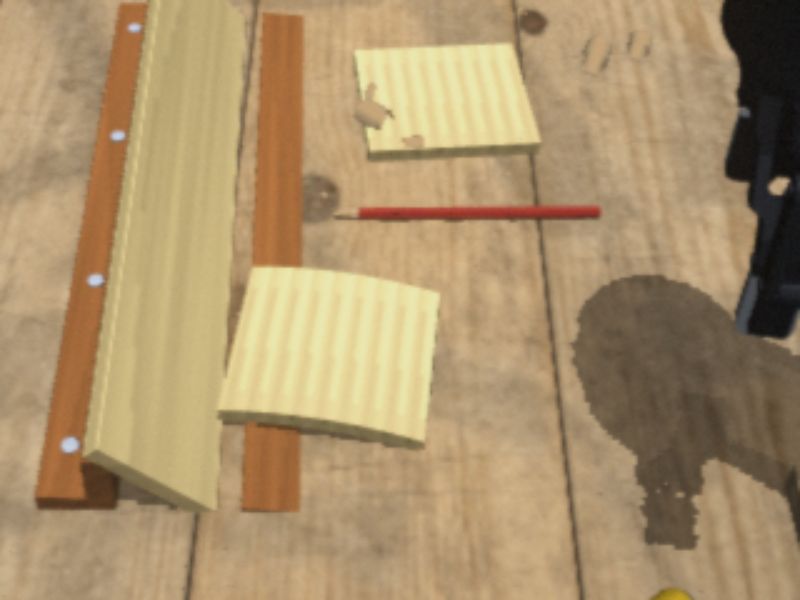

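The last view shows the cupped panel belly up before the fence (crop (330,355)), the flat panel untouched (445,100), and the robot clear. I'm handing in.

```bash
python3 -c "
from cell import env
print(env.hand_in())"
```

```text
the job is handed in; nothing more can be done
None
```

I handed the job in. The cupped panel was pushed up the fence, brought over and lowered, and now lies turned over in front of it, turned about 6–8° from square. Its far rim sits about 3 mm higher than its near rim, probably on the toe strip or the fence foot. It came down sooner than planned at the end of lowering, so I can't rule out a small final drop. The flat panel was not touched.

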